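# Prove the stop on the tube tail coder, then hold a tube in its slot

### The job

Start of shift on the tube tail coder: first prove its emergency stop by pushing the mushroom head in until it latches, then turn the head clockwise and let it spring back out. Then take the tube that stands tail down in the rail rack by its cap, turn it in line with the narrow slot in the coder's cover, and pass its flat sealed tail straight down through the slot until the whole flat band is below the rim. Finish still holding the tube there by the cap, upright and still, without jamming it into the slot, and leave the other things on the bench where they stand.

Things in the scene. Friction and masses are not known exactly. Their poses are not given: they have to be found in the camera images.
- tube: sealed 50 ml squeeze tube to code, loose, 75 g, 150 mm long, standing tail down, cap up in the rack (may lean 1 degree). Origin: middle of the tail's lower edge; z up to the cap, y along the tail's width; half a turn is the same. Tail: flat band 53 mm wide (y), 3 mm thick (x), 12 mm tall; above it the body swells evenly to a 34 mm round at 119 mm
- tube_cap (a point): centre of the top of that tube's black screw cap, a 36 mm cylinder 27 mm tall, 150 mm above the tail's edge: the place to take it, from above
- rack: fixed aluminium rail rack, 90 mm (x) by 240 mm (y), origin under its middle. The tail stands 6 mm above the bench in a groove along y, 6 mm wide and 12 mm deep, between two upper rails along y, 20 mm apart, tops 77 mm above the bench. The tube may stand anywhere along it; lift it straight up at least 80 mm
- coder: fixed benchtop tail coder, cream case 260 mm (x) by 220 mm (y), flat deck 105 mm above the bench, front to its -x; origin under its middle. The emergency stop stands near a front corner of the deck, the slot is in the rear half; along the +y side the drive housing rises 45 mm above the deck, its inner face 85 mm from the slot's centre
- slot (a point): centre of the slot's mouth at its rim, 107 mm above the bench, axes as the coder's. Slot along y in a white insert: throat 55 mm (y) by 5 mm (x), 2 mm more than the tail each way, 3 to 9 mm below the rim; a 45 degree lead-in above it makes the mouth 11 mm wide. Open well below, 65 mm deep. The swelling tube body wedges when the tail's edge is about 22 mm below the rim
- estop_top (a point): centre of the top of the emergency stop's mushroom head, z up; the head is a 40 mm disc, 18 mm high, its gripping band 4 to 13 mm above its underside; when out, its underside is 18 mm above the deck and its top 36 mm
- estop (a joint): how far the head is pushed in, m: 0 out, 0.006 fully in. It takes about 7 N, snaps in past halfway, and stays in until the head is turned
- estop_head (a joint): turn of the mushroom head, rad: 0 at rest, up to 0.9, clockwise seen from above. Turning lifts a latched head on a ramp of 6 mm per rad; beyond about 0.55 rad it springs right out. A hand gripping it must rise the 6 mm with it, or let go. Let go, the head turns slowly back to 0
- tube_a: bystander: a coded tube of the same kind standing cap down on the bench, origin at the middle of its cap's face; leave it alone
- tube_b: bystander: another coded tube standing cap down, likewise
- tape_core: bystander: an empty plastic tape core, 84 mm across, 48 mm tall, origin under its centre; leave it alone
Mind the look-alikes: they are no part of the job. What is shaped like the tube but red is not meant.

How it is judged:
On the way, in this order (a step that is already met when the one before it is completed fails the run):
1. the emergency stop is pushed in and latched (value of joint estop above 0.005 m), for 0.1 s.
2. the mushroom head is turned clockwise and has sprung back out (value of joint estop_head above 0.3 rad and value of joint estop below 0.0015 m), for 0.05 s.
At the end, for the whole second after the job is handed in: Emergency stop out (within 1.5 mm). Tail edge at least 11.5 mm below the slot's rim, within 5 mm of its centre and 0.12 rad of its line; tube upright within 0.1 rad, still, held by the fingers (over 1 N) and pressing on the coder with less than 4 N (value of joint estop below 0.0015 m and z of tube in the frame of slot below -0.0115 m and horizontal distance between tube and slot below 0.005 m and angle between the y axis of tube and the y axis of slot, either way round below 0.12 rad and angle between tube's own z axis and vertical below 0.1 rad and contact force between the fingers and tube above 1 N and contact force between tube and coder below 4 N and linear speed of tube below 0.02 m/s); the arm keeps its last pose, push and grip.
It fails at once if a bystander was moved or knocked over (distance of any of tube_a, tube_b, tape_core from where it was at the start of the episode above 0.02 m).
It also fails if it takes over 72 s, if anything falls off the work surface, if the arm or the gripper's body presses on something with over 40 N, if the wrist force passes 120 N, or if a joint passes its speed limit or range.

### The arm

A 6-joint arm with a two-finger parallel gripper is mounted at the origin on the work surface. World frame = base frame: x ahead of the robot, y to its left, z up, the work surface at z = 0. Lengths are in m, angles in rad, forces in N, time in s.
With the tool pointing down it reaches from about 0.225 to 0.875 m from the base axis. Payload 3.4 kg.
Tool frame: the origin (TCP) lies between the finger pads; the fingertips stand 19 mm ahead of it and the grasp point (between the pads) is the TCP (manip.tip_reach is the distance from the TCP to the fingertips, in m); z points along the fingers, x is the direction in which the jaws open and shut, and the axes are right-handed (so a half turn about z gives the same grasp; the last joint's range is limited). The gripper opens to 85 mm and grips with 20 to 120 N. Pads are 22 mm wide; open, the fingers measure 114 mm over their backs; the gripper's body (76 mm by 85 mm) begins 54 mm behind the grasp point. The pads swing forward as they close: fully open they stand 13 mm farther back than shut.
Start: joints at [-1.418, 0.276, 1.505, -0, 1.361, -0.121], TCP at [0.155, -0.554, 0.25] pointing down, gripper open.
Joint ranges: [-2.89, 2.89], [-0.75, 2.08], [0.22, 2.7], [-1.18, 4.32], [0.11, 2.71], [-2.7, 2.7]. Speed limits (rad/s): [2.57, 2.57, 3.14, 3.14, 3.14, 3.14].

### API

Orientations are given as a unit quaternion [w, x, y, z].
In Python, from rig import manip gives the robot as it stands.
- The arm moves only by the tool send_rows, never from a script. Its arguments are lists of equal length, an entry for each row: "delta_pos": the shift along the tool's x, y, z normalised to -1 to 1, where 1 is 40 cm, a list of three; "angular": the turn, a rotation vector about the tool's x, y, z normalised to -1 to 1, where 1 is 0.08 rad, a list of three. A call has 1 to 5 rows; each row shifts and turns the commanded pose from where the row before left it, along the tool's axes as they then stand; what a row does not reach is not made up. A row lasts 1/12 s, in which the tool goes at most 41.7 mm and 7.16 degrees, less where a joint would pass 70% of its speed; a pose out of reach is approached as far as the arm can. A call with a number of a shift or a turn outside -1 to 1 is refused whole. A call with a gripper value outside its range is refused whole. "hand" is the finger opening in mm, from 0 to 85.4, set as the call begins (left out, the last holds). The fingers move at their own pace and stop on an object; "squeeze" is the grip in N (left out, the last holds). Time passes only in rows, so rows that do not move let the fingers close. It gives the time, the measured TCP pose, the force and the opening at its end, in the units of the state.
- manip.get_state(): the state, without advancing time (a new reading comes with each control period).
- manip.get_image(name): name is "scene" or "top" or "wrist"; returns the picture (400x640x3 uint8, blue, green, red); there is no depth.
- manip.calibration(name): a dict with "fx", "fy", "cx", "cy" (pixels), "camera_from_world" (4x4, takes a point from world to camera coordinates). Camera axes: x right, y up, looking along -z (the intrinsics and any distortion apply to the point x, -y, -z); pixel columns grow to the right and rows downward; lengths in m; the calibration is good to about 2 mm. A picture is of the moment at which its call begins: read the wrist's pose just before it. calibration takes no time and is no camera call; for the wrist camera it gives the pose at the moment of the call.
- manip.sign_off(): hands the job in, once; it reports no verdict.
The state is a dict: "clock": time; "qpos": joint angles; "qd": joint speeds; "effort": joint torques, N m; "position": TCP position; "ee_rot": TCP orientation; "contact_force": force on the tool from outside, world axes, zero at the start; "moment": the same for the moment, N m; "width": finger opening in m.
Only numpy, scipy, OpenCV 4.12 (cv2) and the standard library are available. Lean on these libraries where they do the work, as an engineer would, in place of code of your own. Each camera call takes 0.05 s, during which the arm holds its last target.

## Working session

There is one attempt and no reset: what is moved stays moved. The work goes in short steps, Python scripts to look and compute and a tool call to move; the robot and the scene stay as the last step left them, time stands still between calls to the robot, and variables do not carry over. Pictures are saved under pics/ and viewed, and the job is handed in when it is done.

Besides the shell and the picture viewer there is one more tool, called by a JSON object that holds its "name" and its "arguments", one argument or row to a line. send_rows: Moves the arm, as the interface text tells. Scaled input: -1 to 1 covers 40 cm each way for a shift and 0.08 rad each way for a turn. Its arguments: {"type":"object","properties":{"delta_pos":{"type":"array","items":{"type":"array","items":{"type":"number"}}},"angular":{"type":"array","items":{"type":"array","items":{"type":"number"}}},"hand":{"type":"number"},"squeeze":{"type":"number"}},"required":["delta_pos","angular"]}

```bash
ls; mkdir -p pics; python3 - <<'E'
from rig import manip
import cv2
s=manip.get_state(); print(s)
for n in ["scene","top","wrist"]:
    c=manip.calibration(n); print(n,c)
    cv2.imwrite(f"pics/{n}0.png",manip.get_image(n))
E
```

```text
pics
{'clock': 0.0, 'qpos': array([-1.41796938e+00,  2.76577846e-01,  1.50613031e+00,  2.96893220e-05,
        1.36073364e+00, -1.20987235e-01]), 'qd': array([-7.76113425e-04, -1.62697072e-04,  3.93890020e-05,  1.56865883e-03,
       -2.22883019e-04,  1.28251837e-03]), 'effort': array([-5.52978531e-05, -4.16764891e+01, -2.45807952e+01,  1.18327384e-04,
        1.12569152e-02,  6.48682132e-06]), 'position': array([ 0.15541733, -0.55307324,  0.24945061]), 'ee_rot': array([-6.53706727e-04,  7.96993857e-01, -6.03986703e-01, -6.53996349e-04]), 'contact_force': array([-0.20892045,  0.11613361, -0.08620765]), 'moment': array([-0.04829707, -0.00442703, -0.02598251]), 'width': 0.08529462421519642}
scene {'fx': 444.3264606052396, 'fy': 444.3264606052396, 'cx': 326.2375147034775, 'cy': 202.3907440402494, 'camera_from_world': array([[-0.8696763 ,  0.49361547,  0.0026253 ,  0.54507704],
       [-0.37878317, -0.67075047,  0.63766536,  0.1422828 ],
       [ 0.31652241,  0.55356804,  0.77030902, -1.19835774],
       [ 0.        ,  0.        ,  0.        ,  1.        ]])}
top {'fx': 443.0819419640252
[... 214 characters left out ...]
.58292737e-02,  2.20626460e-01,
        -5.98901075e-01],
       [-2.19985490e-01, -1.68087012e-02,  9.75358320e-01,
        -8.66984870e-01],
       [ 0.00000000e+00,  0.00000000e+00,  0.00000000e+00,
         1.00000000e+00]])}
wrist {'fx': 331.4892993436219, 'fy': 331.4892993436219, 'cx': 316.8152206503574, 'cy': 198.83288263519262, 'camera_from_world': array([[ 2.70265231e-01, -9.62785439e-01, -9.50658937e-04,
        -5.75094111e-01],
       [ 9.23630774e-01,  2.59552529e-01, -2.82026023e-01,
         3.68399294e-02],
       [ 2.71777294e-01,  7.53437704e-02,  9.59406284e-01,
        -3.78640855e-01],
       [ 0.00000000e+00,  0.00000000e+00,  0.00000000e+00,
         1.00000000e+00]])}
```

View pics/scene0.png

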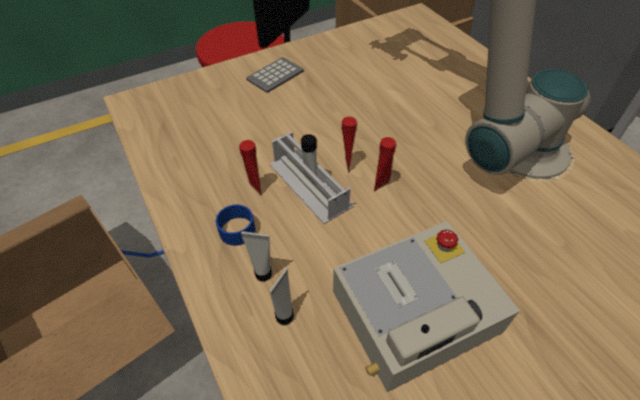

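View pics/top0.png

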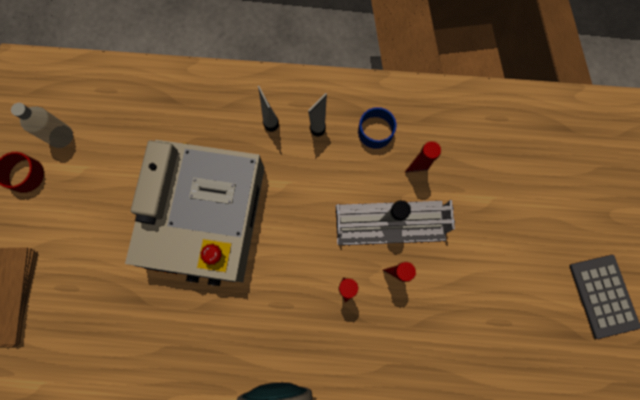

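View pics/wrist0.png

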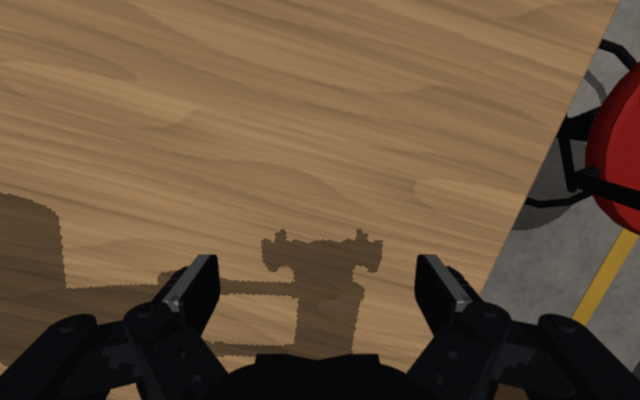

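```bash
cat > h.py <<'E'
import numpy as np, cv2
def ray(c,u,v):
    M=c["camera_from_world"];R=M[:3,:3];t=M[:3,3]
    d=np.array([(u-c["cx"])/c["fx"],-(v-c["cy"])/c["fy"],-1.0])
    return -R.T@t, R.T@d
def onz(c,u,v,z):
    o,d=ray(c,u,v); return o+d*(z-o[2])/d[2]
def proj(c,p):
    M=c["camera_from_world"];q=M[:3,:3]@np.asarray(p,float)+M[:3,3]
    return np.array([c["cx"]+c["fx"]*q[0]/-q[2], c["cy"]+c["fy"]*q[1]/q[2]])
def tri(c1,p1,c2,p2):
    o1,d1=ray(c1,*p1);o2,d2=ray(c2,*p2);d1/=np.linalg.norm(d1);d2/=np.linalg.norm(d2)
    A=np.stack([d1,-d2],1);s=np.linalg.lstsq(A,o2-o1,rcond=None)[0]
    a=o1+s[0]*d1;b=o2+s[1]*d2
    return (a+b)/2,np.linalg.norm(a-b)
E
python3 - <<'E'
import cv2,numpy as np
t=cv2.imread("pics/top0.png");s=cv2.imread("pics/scene0.png")
a=cv2.resize(t[130:290,120:280],None,fx=4,fy=4,interpolation=cv2.INTER_CUBIC)[:600]
cv2.imwrite("pics/t_c.png",a)
a=cv2.resize(t[180:260,320:470],None,fx=5,fy=5,interpolation=cv2.INTER_CUBIC)
cv2.imwrite("pics/t_r.png",a)
a=cv2.resize(s[220:370,320:520],None,fx=4,fy=4,interpolation=cv2.INTER_CUBIC)
cv2.imwrite("pics/s_c.png",a)
a=cv2.resize(s[110:230,220:410],None,fx=4,fy=4,interpolation=cv2.INTER_CUBIC)
cv2.imwrite("pics/s_r.png",a)
E
```

```text
(no output)
```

View pics/t_c.png

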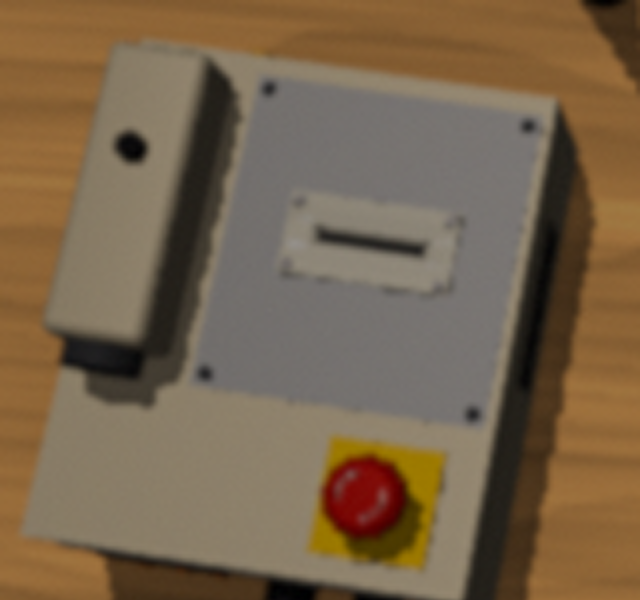

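View pics/t_r.png

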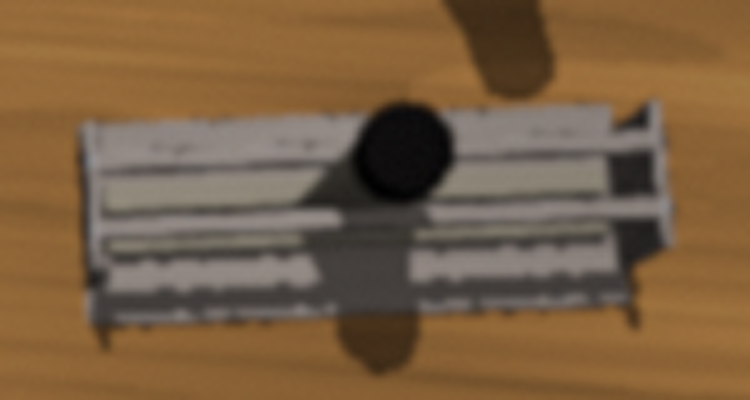

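View pics/s_c.png

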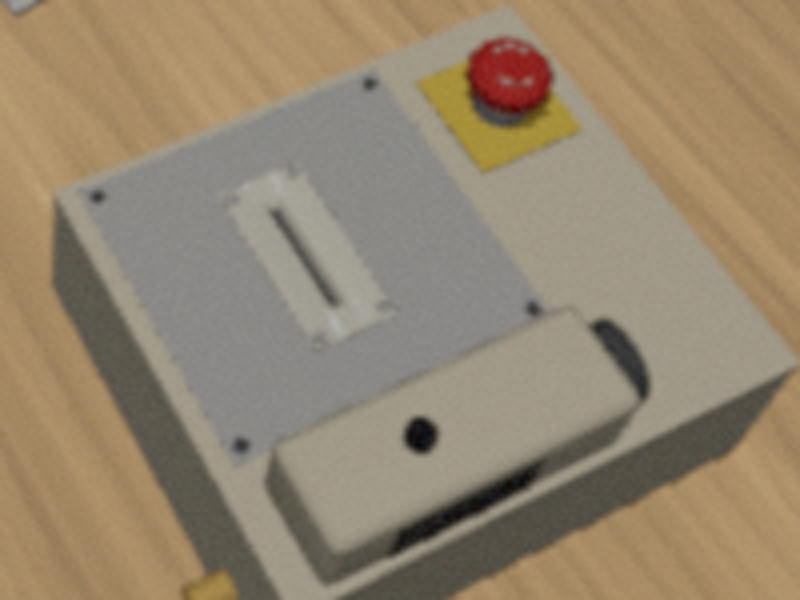

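View pics/s_r.png

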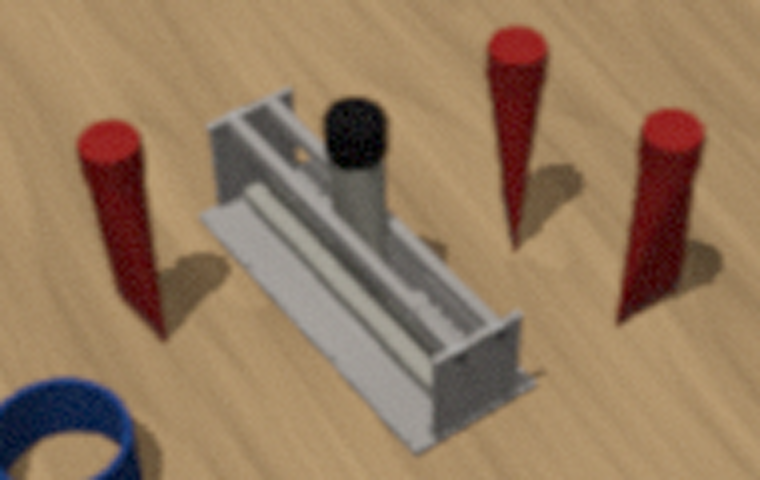

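```bash
cat > m1.py <<'E'
from rig import manip
from h import *
T=manip.calibration("top");S=manip.calibration("scene")
t=cv2.imread("pics/top0.png");s=cv2.imread("pics/scene0.png")
def comp(im,mask,box):
    m=np.zeros_like(mask);x0,y0,x1,y1=box;m[y0:y1,x0:x1]=mask[y0:y1,x0:x1]
    n,l,st,ce=cv2.connectedComponentsWithStats(m.astype(np.uint8));i=1+np.argmax(st[1:,4]);return st[i],ce[i],(l==i)
def red(im): h=cv2.cvtColor(im,cv2.COLOR_BGR2HSV);return ((h[...,0]<8)|(h[...,0]>172))&(h[...,1]>150)&(h[...,2]>60)
def dark(im,th): return im.max(2)<th
a=comp(t,red(t),(190,230,240,280));b=comp(s,red(s),(430,220,470,260))
print("estop",a[:2],b[:2])
print(onz(T,*a[1],0.135),onz(S,*b[1],0.132),tri(T,a[1],S,b[1]))
a=comp(t,dark(t,40),(380,190,420,230));print("cap",a[:2]);print(onz(T,*a[1],0.150))
b=comp(s,dark(s,40),(290,125,330,165));print(b[:2],onz(S,*b[1],0.144))
a=comp(t,dark(t,85),(195,180,230,200));print("slot",a[:2])
for nm,im,C,bx in(("T",t,T,(195,182,230,198)),("S",s,S,(385,265,410,300))):
    g=255-im.max(2).astype(float); x0,y0,x1,y1=bx
    sub=g[y0:y1,x0:x1]; w=np.clip(sub-120,0,None); 
    ys,xs=np.mgrid[y0:y1,x0:x1]; u=(w*xs).sum()/w.sum();v=(w*ys).sum()/w.sum()
    cov=np.cov(np.stack([xs.ravel(),ys.ravel()]),aweights=w.ravel());e,V=np.linalg.eigh(cov);d=V[:,1]
    p=onz(C,u,v,0.105);q1=onz(C,*(np.array([u,v])+10*d),0.105)-p
    print(nm,u,v,e,p,np.degrees(np.arctan2(q1[1],q1[0])), "len",np.sqrt(12*e[1])*np.linalg.norm(q1)/10)
E
python3 m1.py
```

```text
estop (array([201, 245,  20,  19, 286], dtype=int32), array([210.73776224, 254.08391608])) (array([437, 231,  21,  17, 242], dtype=int32), array([446.74793388, 239.33471074]))
[0.46329456 0.17942842 0.135     ] [0.46465118 0.18054194 0.132     ] (array([0.46379055, 0.18024747, 0.1309527 ]), np.float64(0.0005134757919149018))
cap (array([385, 201,  25,  20, 327], dtype=int32), array([398.98776758, 211.28134557]))
[ 0.57058834 -0.17084127  0.15      ]
(array([302, 135,  14,  17, 206], dtype=int32), array([308.46601942, 143.33009709])) [ 0.57452952 -0.17396577  0.144     ]
slot (array([199, 187,  27,   7,  83], dtype=int32), array([211.89156627, 190.1686747 ]))
T 212.0676311861293 190.11493856929613 [ 1.65886018 66.28869361] [0.59432071 0.20120399 0.105     ] 85.71524020643756 len 0.057742452300194126
S 395.7899219304471 283.96593328601847 [ 1.18900415 68.54981316] [0.59367897 0.20070799 0.105     ] 85.64387796422663 len 0.054582724892752454
```

```bash
cat >> h.py <<'E'
def yaw(q):
    w,x,y,z=q; return np.degrees(np.arctan2(2*(x*y+w*z),1-2*(y*y+z*z)))
def step(target,st,n=None):
    """tool-frame normalised shift from measured pose to target"""
    from scipy.spatial.transform import Rotation as Ro
    w,x,y,z=st["ee_rot"];R=Ro.from_quat([x,y,z,w]).as_matrix()
    return R.T@(np.asarray(target)-st["position"])/0.4
E
python3 - <<'E'
from h import *
exec(open("m1.py").read().split("a=comp(t,red(t)")[0])
print(manip.tip_reach)
# rack rails: far rail & near rail lines, top crop px -> image, z=.077
for (a,b) in (((105,222),(660,207)),((100,165),(650,142)),((90,322),(630,303))):
    z=0.077 if b[1]<300 else 0.002
    p=[onz(T,320+x/5,180+y/5,z) for x,y in(a,b)]
    d=p[0]-p[1];print(p,np.degrees(np.arctan2(d[1],d[0])))
# cap: extent circle
m=dark(t,30);m[:195]=0;m[225:]=0;m[:,:380]=0;m[:,425:]=0
m=cv2.morphologyEx(m.astype(np.uint8),cv2.MORPH_OPEN,np.ones((5,5)))
ys,xs=np.nonzero(m);print(xs.min(),xs.max(),ys.min(),ys.max(),xs.mean(),ys.mean())
print(onz(T,xs.mean(),ys.mean(),0.15))
r=red(t)
for bx in((390,255,420,290),(330,270,365,305),(400,135,445,175)):
    a=comp(t,r,bx);print(a[0][:4],onz(T,*a[1],0.14))
print(proj(T,[.5,.5,.0]))
E
```

```text
0.019
[array([ 0.54917199, -0.06527816,  0.077     ]), array([ 0.57319351, -0.29290974,  0.077     ])] 96.0240150392337
[array([ 0.57283241, -0.06162536,  0.077     ]), array([ 0.60026005, -0.28845946,  0.077     ])] 96.89444938378462
[array([ 0.51681088, -0.0645211 ,  0.002     ]), array([ 0.54376376, -0.30199899,  0.002     ])] 96.4751548481163
391 409 202 220 399.87279151943466 210.84805653710248
[ 0.57155972 -0.17248937  0.15      ]
[396 262  20  20] [ 0.45946696 -0.18869976  0.14      ]
[339 278  19  21] [ 0.42033134 -0.08380949  0.14      ]
[422 142  19  17] [ 0.70236639 -0.23234467  0.14      ]
[ 84.18793689 232.34152436]
```

```bash
python3 - <<'E'
import numpy as np
y=np.radians(-74.3)
p=np.array([.155,-.554]);d=(np.array([.464,.18])-p)/20
tot=np.zeros(2)
for i in range(20):
    ex=np.array([np.cos(y),np.sin(y)]);ey=np.array([np.sin(y),-np.cos(y)])
    a=round(d@ex/.4,3);b=round(d@ey/.4,3);tot+=.4*(a*ex+b*ey)
    print([a,b,0],end=',' if i%5<4 else '\n'); y+=.08
print(p+tot,np.degrees(y))
E
```

```text
[np.float64(-0.078), np.float64(-0.062), 0],[np.float64(-0.073), np.float64(-0.068), 0],[np.float64(-0.067), np.float64(-0.074), 0],[np.float64(-0.061), np.float64(-0.079), 0],[np.float64(-0.054), np.float64(-0.083), 0]
[np.float64(-0.048), np.float64(-0.087), 0],[np.float64(-0.04), np.float64(-0.091), 0],[np.float64(-0.033), np.float64(-0.094), 0],[np.float64(-0.025), np.float64(-0.096), 0],[np.float64(-0.018), np.float64(-0.098), 0]
[np.float64(-0.01), np.float64(-0.099), 0],[np.float64(-0.002), np.float64(-0.1), 0],[np.float64(0.006), np.float64(-0.099), 0],[np.float64(0.014), np.float64(-0.099), 0],[np.float64(0.022), np.float64(-0.097), 0]
[np.float64(0.03), np.float64(-0.095), 0],[np.float64(0.037), np.float64(-0.092), 0],[np.float64(0.044), np.float64(-0.089), 0],[np.float64(0.051), np.float64(-0.085), 0],[np.float64(0.058), np.float64(-0.081), 0]
[0.46375926 0.17978963] 17.373247220931724
```

{"name": "send_rows", "arguments": {
  "delta_pos": [
    [-0.078, -0.062, 0],
    [-0.073, -0.068, 0],
    [-0.067, -0.074, 0],
    [-0.061, -0.079, 0],
    [-0.054, -0.083, 0]
  ],
  "angular": [
    [0, 0, -1],
    [0, 0, -1],
    [0, 0, -1],
    [0, 0, -1],
    [0, 0, -1]
  ],
  "hand": 0,
  "squeeze": 30
}}

```text
clock: 0.57
position: [0.2331, -0.368, 0.2499]
ee_rot: [-0.0, 0.902, -0.432, -0.0]
contact_force: [1.3, 0.2, 0.7]
width: 0.0253
```

{"name": "send_rows", "arguments": {
  "delta_pos": [
    [-0.048, -0.087, 0],
    [-0.04, -0.091, 0],
    [-0.033, -0.094, 0],
    [-0.025, -0.096, 0],
    [-0.018, -0.098, 0]
  ],
  "angular": [
    [0, 0, -1],
    [0, 0, -1],
    [0, 0, -1],
    [0, 0, -1],
    [0, 0, -1]
  ]
}}

```text
clock: 0.98
position: [0.3101, -0.1849, 0.2503]
ee_rot: [0.0, 0.97, -0.245, 0.0]
contact_force: [1.0, 0.1, -0.6]
width: 0.0
```

{"name": "send_rows", "arguments": {
  "delta_pos": [
    [-0.01, -0.099, 0],
    [-0.002, -0.1, 0],
    [0.006, -0.099, 0],
    [0.014, -0.099, 0],
    [0.022, -0.097, 0]
  ],
  "angular": [
    [0, 0, -1],
    [0, 0, -1],
    [0, 0, -1],
    [0, 0, -1],
    [0, 0, -1]
  ]
}}

```text
clock: 1.4
position: [0.3872, -0.001, 0.2504]
ee_rot: [0.0, 0.999, -0.046, 0.0]
contact_force: [1.5, -0.9, -0.2]
width: 0.0001
```

{"name": "send_rows", "arguments": {
  "delta_pos": [
    [0.03, -0.095, 0],
    [0.037, -0.092, 0],
    [0.044, -0.089, 0],
    [0.051, -0.085, 0],
    [0.058, -0.081, 0]
  ],
  "angular": [
    [0, 0, -1],
    [0, 0, -1],
    [0, 0, -1],
    [0, 0, -1],
    [0, 0, -1]
  ]
}}

```text
clock: 1.82
position: [0.4644, 0.1822, 0.2501]
ee_rot: [0.0, 0.988, 0.153, -0.0]
contact_force: [0.2, -0.7, 0.2]
width: 0.0002
```

Arrived above the stop. One wrist and a top picture to check the position.

```bash
python3 - <<'E'
from rig import manip
from h import *
im=manip.get_image("wrist");C=manip.calibration("wrist");s=manip.get_state();print(s["position"],yaw(s["ee_rot"]))
cv2.imwrite("pics/w1.png",im)
np.save("pics/w1.npy",C,allow_pickle=True)
o,_=ray(C,0,0);print("cam",o)
h=cv2.cvtColor(im,cv2.COLOR_BGR2HSV);r=((h[...,0]<8)|(h[...,0]>172))&(h[...,1]>150)&(h[...,2]>60)
n,l,st,ce=cv2.connectedComponentsWithStats(r.astype(np.uint8))
for i in range(1,n):
    if st[i,4]>200: print(st[i],ce[i],onz(C,*ce[i],0.137))
print(proj(C,[.594,.201,.107]),proj(C,[.464,.18,.141]))
E
```

```text
[0.46808868 0.18896977 0.24996537] 17.927433410446852
cam [0.44544402 0.25538979 0.37399375]
[ 289  175   53   53 1913] [314.80135912 200.83010978] [0.46674344 0.18904328 0.137     ]
[460.38065874 221.80853623] [307.53015261 212.4288147 ]
```

View pics/w1.png

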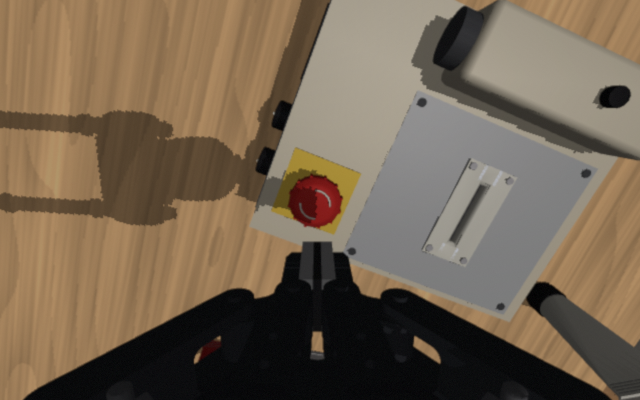

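```bash
cat > wl.py <<'E'
import sys
from rig import manip
from h import *
C=manip.calibration("wrist");s=manip.get_state();im=manip.get_image("wrist");s2=manip.get_state()
print(s["position"],yaw(s["ee_rot"]),s2["position"],s2["clock"])
cv2.imwrite(f"pics/{sys.argv[1]}.png",im);np.save(f"pics/{sys.argv[1]}.npy",C,allow_pickle=True)
E
cat wl.py - > /tmp/a.py <<'E'
h=cv2.cvtColor(im,cv2.COLOR_BGR2HSV);r=((h[...,0]<8)|(h[...,0]>172))&(h[...,1]>150)&(h[...,2]>60)
n,l,st,ce=cv2.connectedComponentsWithStats(r.astype(np.uint8))
for i in range(1,n):
    if st[i,4]>200: print(st[i],ce[i],onz(C,*ce[i],0.137))
x0,y0,x1,y1=440,160,505,260
g=255-im.max(2).astype(float);sub=g[y0:y1,x0:x1]
m=(sub>150).astype(np.uint8);n,l,st,ce=cv2.connectedComponentsWithStats(m)
for i in range(1,n):
    if st[i,4]>60:
        ys,xs=np.nonzero(l==i);u,v=xs.mean()+x0,ys.mean()+y0
        rc=cv2.minAreaRect(np.stack([xs+x0,ys+y0],1).astype(np.float32));print("slot",st[i],rc)
        bx=[onz(C,*q,0.104) for q in cv2.boxPoints(rc)];print(np.round(bx,4),np.mean(bx,0))
E
PYTHONPATH=. python3 /tmp/a.py w2
```

```text
Traceback (most recent call last):
ModuleNotFoundError: No module named 'rig'
```

```bash
cat wl.py > a.py; tail -n +6 /tmp/a.py | sed 's/^$//' > /tmp/tail.py; sed -n '7,$p' /tmp/a.py >> a.py; cat a.py | head -12; python3 a.py w2
```

```text
import sys
from rig import manip
from h import *
C=manip.calibration("wrist");s=manip.get_state();im=manip.get_image("wrist");s2=manip.get_state()
print(s["position"],yaw(s["ee_rot"]),s2["position"],s2["clock"])
cv2.imwrite(f"pics/{sys.argv[1]}.png",im);np.save(f"pics/{sys.argv[1]}.npy",C,allow_pickle=True)
h=cv2.cvtColor(im,cv2.COLOR_BGR2HSV);r=((h[...,0]<8)|(h[...,0]>172))&(h[...,1]>150)&(h[...,2]>60)
n,l,st,ce=cv2.connectedComponentsWithStats(r.astype(np.uint8))
for i in range(1,n):
    if st[i,4]>200: print(st[i],ce[i],onz(C,*ce[i],0.137))
x0,y0,x1,y1=440,160,505,260
g=255-im.max(2).astype(float);sub=g[y0:y1,x0:x1]
[0.46808868 0.18896977 0.24996537] 17.927433410446852 [0.46635101 0.18508751 0.24972679] 1.9167
[ 281  183   53   53 1867] [306.65988216 208.59560793] [0.46278793 0.18139392 0.137     ]
slot [ 0  7 21 40 61] ((450.0, 186.50003051757812), (1.341640591621399, 43.82693862915039), 26.56505012512207)
[[0.5726 0.2082 0.104 ]
 [0.5743 0.2444 0.104 ]
 [0.5755 0.2443 0.104 ]
 [0.5738 0.2081 0.104 ]] [0.57403256 0.22623568 0.104     ]
slot [  1  32  39  60 528] ((459.32318115234375, 220.964599609375), (9.28011703491211, 64.49212646484375), 28.96765899658203)
[[0.5881 0.1731 0.104 ]
 [0.5923 0.2288 0.104 ]
 [0.6006 0.2273 0.104 ]
 [0.5968 0.1713 0.104 ]] [0.59442645 0.20012685 0.104     ]
```

{"name": "send_rows", "arguments": {
  "delta_pos": [
    [0, 0, 0.06],
    [0, 0, 0.06],
    [0, 0, 0.06],
    [0, 0, 0.03],
    [0, 0, 0]
  ],
  "angular": [
    [0, 0, 0],
    [0, 0, 0],
    [0, 0, 0],
    [0, 0, 0],
    [0, 0, 0]
  ]
}}

```text
clock: 2.33
position: [0.4616, 0.1788, 0.1632]
ee_rot: [0.001, 0.989, 0.15, -0.004]
contact_force: [-0.9, -0.1, -0.4]
width: -0.0001
```

{"name": "send_rows", "arguments": {
  "delta_pos": [
    [0, 0, 0],
    [0, 0, 0.01],
    [0, 0, 0.005],
    [0, 0, 0.005],
    [0, 0, 0.005]
  ],
  "angular": [
    [0, 0, 0],
    [0, 0, 0],
    [0, 0, 0],
    [0, 0, 0],
    [0, 0, 0]
  ]
}}

```text
clock: 2.75
position: [0.4651, 0.18, 0.1579]
ee_rot: [0.0, 0.989, 0.151, 0.001]
contact_force: [-0.7, -0.6, 6.5]
width: 0.0001
```

{"name": "send_rows", "arguments": {
  "delta_pos": [
    [0, 0, 0.005],
    [0, 0, 0.005],
    [0, 0, 0],
    [0, 0, 0],
    [0, 0, 0]
  ],
  "angular": [
    [0, 0, 0],
    [0, 0, 0],
    [0, 0, 0],
    [0, 0, 0],
    [0, 0, 0]
  ]
}}

```text
clock: 3.17
position: [0.465, 0.1802, 0.1536]
ee_rot: [0.0, 0.989, 0.151, 0.001]
contact_force: [-1.4, -1.0, 8.4]
width: -0.0004
```

{"name": "send_rows", "arguments": {
  "delta_pos": [
    [0, 0, 0.005],
    [0, 0, 0],
    [0, 0, 0]
  ],
  "angular": [
    [0, 0, 0],
    [0, 0, 0],
    [0, 0, 0]
  ]
}}

```text
clock: 3.42
position: [0.4651, 0.1802, 0.1534]
ee_rot: [0.0, 0.989, 0.151, 0.002]
contact_force: [-4.2, -1.8, 18.9]
width: 0.0
```

{"name": "send_rows", "arguments": {
  "delta_pos": [
    [0, 0, -0.05],
    [0, 0, -0.06],
    [0, 0, 0],
    [0, 0, 0],
    [0, 0, 0]
  ],
  "angular": [
    [0, 0, 0],
    [0, 0, 0],
    [0, 0, 0],
    [0, 0, 0],
    [0, 0, 0]
  ],
  "hand": 64
}}

```text
clock: 3.83
position: [0.464, 0.18, 0.1938]
ee_rot: [0.0, 0.989, 0.151, -0.0]
contact_force: [0.9, 1.0, 0.1]
width: 0.0601
```

```bash
python3 a.py w3; python3 - <<'E'
from rig import manip
import cv2
s=manip.get_state();print(s["width"],s["contact_force"])
a=cv2.imread("pics/w3.png");b=manip.get_image("scene");cv2.imwrite("pics/s3.png",b)
c=cv2.resize(b[200:290,400:500],(400,360),interpolation=cv2.INTER_CUBIC)
a=cv2.resize(a,(400,250));import numpy as np
cv2.imwrite("pics/m3.png",np.vstack([a,c[:350]]))
E
```

```text
[0.46395591 0.18000652 0.19376996] 17.357036093965313 [0.46366392 0.17994698 0.19333488] 3.8833
[ 283  189   67   66 2905] [316.19104991 221.40378657] [0.46193085 0.18380545 0.137     ]
slot [ 18  17  47  83 172] ((481.6461486816406, 218.36923217773438), (2.728764533996582, 94.01831817626953), 29.744882583618164)
[[0.5691 0.1752 0.104 ]
 [0.5739 0.2387 0.104 ]
 [0.5758 0.2383 0.104 ]
 [0.5711 0.1748 0.104 ]] [0.5724841  0.20676975 0.104     ]
slot [ 47  70  18  30 245] ((499.17645263671875, 246.70587158203125), (9.603919982910156, 33.61372375488281), 30.963756561279297)
[[0.5889 0.1813 0.104 ]
 [0.5907 0.2048 0.104 ]
 [0.5978 0.2032 0.104 ]
 [0.5961 0.1796 0.104 ]] [0.59337797 0.19223702 0.104     ]
0.06383675563761525 [-0.21820259 -0.3947862  -0.80575565]
```

View pics/m3.png

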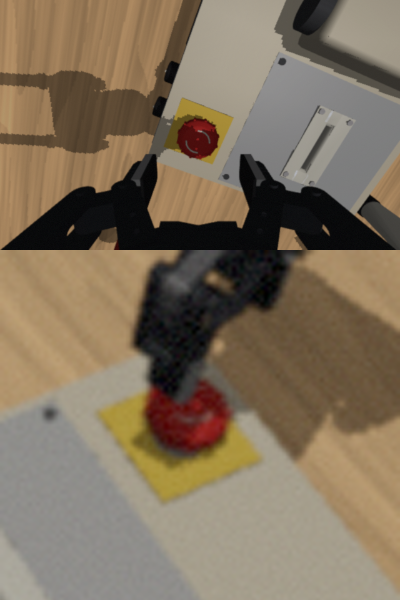

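The head sits lower than before (scene crop, head at about (187,405)), and the open jaws straddle it. Descending to grip the band.

{"name": "send_rows", "arguments": {
  "delta_pos": [
    [0, 0, 0.06],
    [0, 0, 0.06],
    [0, 0, 0.03],
    [0, 0, 0.015],
    [0, 0, 0]
  ],
  "angular": [
    [0, 0, 0],
    [0, 0, 0],
    [0, 0, 0],
    [0, 0, 0],
    [0, 0, 0]
  ]
}}

```text
clock: 4.35
position: [0.463, 0.1797, 0.1262]
ee_rot: [0.0, 0.989, 0.151, -0.002]
contact_force: [-0.2, -0.3, 0.0]
width: 0.0642
```

{"name": "send_rows", "arguments": {
  "delta_pos": [
    [0, 0, 0],
    [0, 0, 0],
    [0, 0, 0],
    [0, 0, 0],
    [0, 0, 0]
  ],
  "angular": [
    [0, 0, 0],
    [0, 0, 0],
    [0, 0, 0],
    [0, 0, 0],
    [0, 0, 0]
  ],
  "hand": 30,
  "squeeze": 30
}}

```text
clock: 4.77
position: [0.4636, 0.1798, 0.1292]
ee_rot: [0.0, 0.989, 0.151, -0.001]
contact_force: [-4.7, -2.6, 5.9]
width: 0.0381
```

{"name": "send_rows", "arguments": {
  "delta_pos": [
    [0, 0, -0.001],
    [0, 0, -0.001],
    [0, 0, -0.0012],
    [0, 0, -0.0012],
    [0, 0, -0.0012]
  ],
  "angular": [
    [0, 0, 1],
    [0, 0, 1],
    [0, 0, 1],
    [0, 0, 1],
    [0, 0, 1]
  ],
  "squeeze": 45
}}

```text
clock: 5.18
position: [0.4632, 0.1798, 0.1303]
ee_rot: [0.0, 0.999, -0.05, -0.001]
contact_force: [-2.9, -1.1, 0.0]
width: 0.0373
```

{"name": "send_rows", "arguments": {
  "delta_pos": [
    [0, 0, -0.0015],
    [0, 0, -0.0015],
    [0, 0, -0.003],
    [0, 0, -0.003],
    [0, 0, 0]
  ],
  "angular": [
    [0, 0, 1],
    [0, 0, 1],
    [0, 0, 1],
    [0, 0, 1],
    [0, 0, 0.5]
  ]
}}

```text
clock: 5.6
position: [0.4629, 0.1799, 0.1343]
ee_rot: [0.001, 0.974, -0.228, -0.001]
contact_force: [-4.2, -1.5, 3.3]
width: 0.0371
```

{"name": "send_rows", "arguments": {
  "delta_pos": [
    [0, 0, 0],
    [0, 0, 0]
  ],
  "angular": [
    [0, 0, 0],
    [0, 0, 0]
  ]
}}

```text
clock: 5.77
position: [0.4629, 0.1799, 0.1343]
ee_rot: [0.001, 0.974, -0.226, -0.001]
contact_force: [-5.2, -2.3, 2.9]
width: 0.0372
```

{"name": "send_rows", "arguments": {
  "delta_pos": [
    [0, 0, -0.002],
    [0, 0, 0],
    [0, 0, 0]
  ],
  "angular": [
    [0, 0, 0],
    [0, 0, 0],
    [0, 0, 0]
  ]
}}

```text
clock: 6.02
position: [0.463, 0.1799, 0.1351]
ee_rot: [0.001, 0.974, -0.226, -0.001]
contact_force: [-4.9, -1.1, 3.8]
width: 0.0376
```

```bash
python3 - <<'E'
from rig import manip
import cv2
s=manip.get_state();print(s["position"],s["contact_force"])
b=manip.get_image("scene")
a=cv2.imread("pics/s3.png")
import numpy as np
f=lambda b:cv2.resize(b[200:290,400:500],(400,360),interpolation=cv2.INTER_CUBIC)
cv2.imwrite("pics/m4.png",np.hstack([f(a),f(b)]))
E
```

```text
[0.46297007 0.17987061 0.13509372] [-4.93661636 -1.07948119  3.76344028]
```

View pics/m4.png

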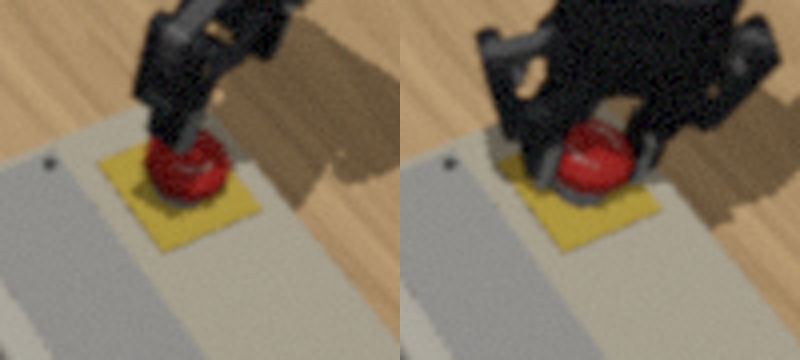

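{"name": "send_rows", "arguments": {
  "delta_pos": [
    [0, 0, -0.003],
    [0, 0, 0],
    [0, 0, 0]
  ],
  "angular": [
    [0, 0, 0],
    [0, 0, 0],
    [0, 0, 0]
  ]
}}

```text
clock: 6.32
position: [0.4629, 0.1799, 0.1356]
ee_rot: [0.001, 0.974, -0.226, -0.001]
contact_force: [-5.7, -0.8, -1.0]
width: 0.0373
```

{"name": "send_rows", "arguments": {
  "delta_pos": [
    [0, 0, 0],
    [0, 0, 0],
    [0, 0, 0],
    [0, 0, 0],
    [0, 0, -0.03]
  ],
  "angular": [
    [0, 0, 0],
    [0, 0, 0],
    [0, 0, 0],
    [0, 0, 0],
    [0, 0, 0]
  ],
  "hand": 64
}}

```text
clock: 6.73
position: [0.4639, 0.1799, 0.1469]
ee_rot: [0.001, 0.974, -0.227, -0.001]
contact_force: [-0.2, 0.5, -0.5]
width: 0.0642
```

{"name": "send_rows", "arguments": {
  "delta_pos": [
    [0, 0, -0.08],
    [0, 0, -0.1],
    [0, 0, -0.1],
    [0, 0, 0],
    [0, 0, 0]
  ],
  "angular": [
    [0, 0, 0],
    [0, 0, 0],
    [0, 0, 0],
    [0, 0, 0],
    [0, 0, 0]
  ]
}}

```text
clock: 7.15
position: [0.4666, 0.1806, 0.2632]
ee_rot: [-0.002, 0.974, -0.226, 0.004]
contact_force: [-0.0, -0.4, -1.1]
width: 0.0638
```

```bash
python3 - <<'E'
from rig import manip
import cv2
from h import *
s=manip.get_state();print(s["position"],yaw(s["ee_rot"]),s["contact_force"],s["width"])
b=manip.get_image("scene");t=manip.get_image("top");cv2.imwrite("pics/s5.png",b);cv2.imwrite("pics/t5.png",t)
a=cv2.imread("pics/scene0.png")
f=lambda b:cv2.resize(b[200:290,400:500],(400,360),interpolation=cv2.INTER_CUBIC)
cv2.imwrite("pics/m5.png",np.hstack([f(a),f(b)]))
E
```

```text
[0.46656704 0.18061476 0.26315414] -26.17905130924951 [-0.04877007 -0.40253109 -1.05888463] 0.06378443512538987
```

View pics/m5.png

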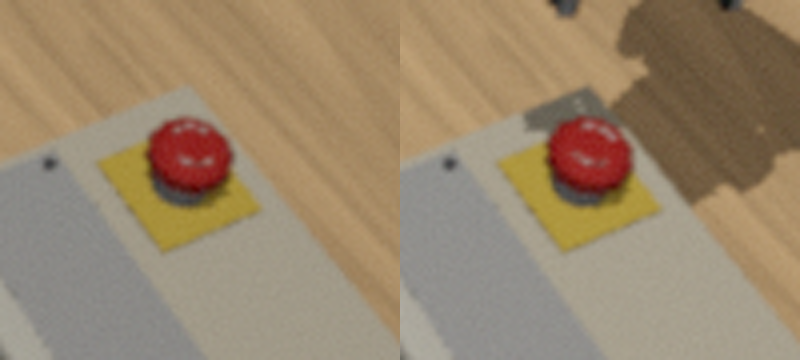

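```bash
python3 - <<'E'
import numpy as np
y=np.radians(-26.17)
p=np.array([.4636,.1798]);d=(np.array([.572,-.172])-p)/10
tot=np.zeros(2)
for i in range(10):
    ex=np.array([np.cos(y),np.sin(y)]);ey=np.array([np.sin(y),-np.cos(y)])
    a=round(d@ex/.4,3);b=round(d@ey/.4,3);tot+=.4*(a*ex+b*ey)
    print([float(a),float(b),0],end=',' if i%5<4 else '\n'); y+=.057
print(p+tot,np.degrees(y))
E
```

```text
[0.063, 0.067, 0],[0.059, 0.07, 0],[0.055, 0.074, 0],[0.051, 0.077, 0],[0.046, 0.08, 0]
[0.042, 0.082, 0],[0.037, 0.084, 0],[0.032, 0.086, 0],[0.027, 0.088, 0],[0.022, 0.089, 0]
[ 0.57172285 -0.17185729] 6.4885943224569225
```

{"name": "send_rows", "arguments": {
  "delta_pos": [
    [0.063, 0.067, 0],
    [0.059, 0.07, 0],
    [0.055, 0.074, 0],
    [0.051, 0.077, 0],
    [0.046, 0.08, 0]
  ],
  "angular": [
    [0, 0, -0.7125],
    [0, 0, -0.7125],
    [0, 0, -0.7125],
    [0, 0, -0.7125],
    [0, 0, -0.7125]
  ]
}}

```text
clock: 7.67
position: [0.5177, 0.0026, 0.258]
ee_rot: [-0.0, 0.996, -0.084, -0.002]
contact_force: [0.1, 0.5, 0.1]
width: 0.0641
```

{"name": "send_rows", "arguments": {
  "delta_pos": [
    [0.042, 0.082, 0],
    [0.037, 0.084, 0],
    [0.032, 0.086, 0],
    [0.027, 0.088, 0],
    [0.022, 0.089, 0]
  ],
  "angular": [
    [0, 0, -0.7125],
    [0, 0, -0.7125],
    [0, 0, -0.7125],
    [0, 0, -0.7125],
    [0, 0, -0.7125]
  ]
}}

```text
clock: 8.08
position: [0.5718, -0.1731, 0.2577]
ee_rot: [-0.001, 0.998, 0.058, -0.002]
contact_force: [1.1, 1.4, -0.0]
width: 0.0642
```

{"name": "send_rows", "arguments": {
  "delta_pos": [
    [0, 0, 0],
    [0, 0, 0],
    [0, 0, 0],
    [0, 0, 0],
    [0, 0, 0]
  ],
  "angular": [
    [0, 0, 0],
    [0, 0, 0],
    [0, 0, 0],
    [0, 0, 0],
    [0, 0, 0]
  ]
}}

```text
clock: 8.5
position: [0.5719, -0.17, 0.2598]
ee_rot: [-0.0, 0.998, 0.057, -0.0]
contact_force: [0.5, -0.0, -0.2]
width: 0.0641
```

```bash
python3 wl.py w6; python3 - <<'E'
from h import *
from rig import manip
C=np.load("pics/w6.npy",allow_pickle=True).item();im=cv2.imread("pics/w6.png")
for p in([.572,-.172,.156],[.572,-.172,.129]):print(proj(C,p))
E
```

```text
[ 0.57191008 -0.17004939  0.25979686] 6.555586190815042 [ 0.57207361 -0.17012943  0.26009788] 8.55
[317.08582512 206.753545  ]
[317.09639994 196.4462013 ]
```

View pics/w6.png

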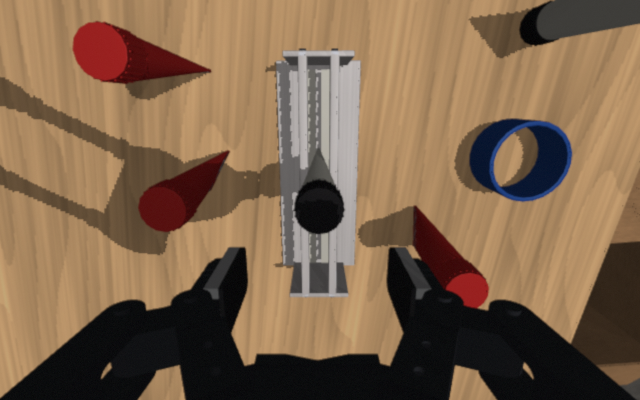

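{"name": "send_rows", "arguments": {
  "delta_pos": [
    [0.003, 0.005, 0.08],
    [0, 0, 0.08],
    [0, 0, 0.08],
    [0, 0, 0.04],
    [0, 0, 0.0125]
  ],
  "angular": [
    [0, 0, 0],
    [0, 0, 0],
    [0, 0, 0],
    [0, 0, 0],
    [0, 0, 0]
  ]
}}

```text
clock: 8.97
position: [0.5716, -0.1715, 0.1399]
ee_rot: [-0.001, 0.998, 0.057, -0.003]
contact_force: [1.0, 0.1, 0.9]
width: 0.0639
```

{"name": "send_rows", "arguments": {
  "delta_pos": [
    [0, 0, 0],
    [0, 0, 0],
    [0, 0, 0],
    [0, 0, 0]
  ],
  "angular": [
    [0, 0, 0],
    [0, 0, 0],
    [0, 0, 0],
    [0, 0, 0]
  ]
}}

```text
clock: 9.3
position: [0.5749, -0.1737, 0.145]
ee_rot: [0.001, 0.998, 0.057, 0.002]
contact_force: [0.4, 0.2, -0.1]
width: 0.064
```

```bash
python3 wl.py w7
```

```text
[ 0.57494164 -0.17371664  0.14501549] 6.488299821378486 [ 0.57474266 -0.17371459  0.14480004] 9.35
```

View pics/w7.png

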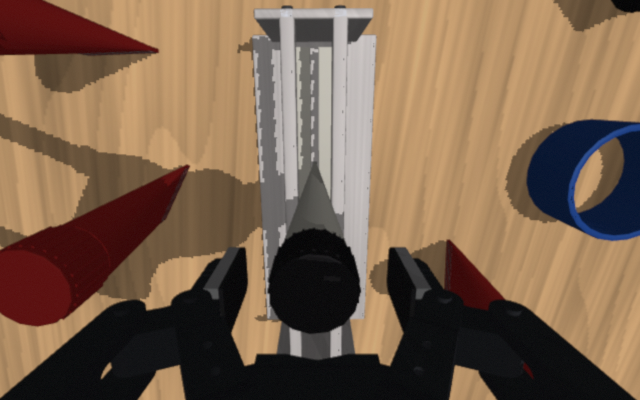

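{"name": "send_rows", "arguments": {
  "delta_pos": [
    [0, 0, 0],
    [0, 0, 0],
    [0, 0, 0],
    [0, 0, 0],
    [0, 0, 0]
  ],
  "angular": [
    [0, 0, 0],
    [0, 0, 0],
    [0, 0, 0],
    [0, 0, 0],
    [0, 0, 0]
  ],
  "hand": 28,
  "squeeze": 30
}}

```text
clock: 9.77
position: [0.574, -0.1736, 0.1438]
ee_rot: [0.0, 0.998, 0.056, 0.0]
contact_force: [-1.8, 1.1, 4.9]
width: 0.0354
```

{"name": "send_rows", "arguments": {
  "delta_pos": [
    [0, 0, 0],
    [0, 0, 0],
    [0, 0, 0],
    [0, 0, 0]
  ],
  "angular": [
    [0, 0, 0],
    [0, 0, 0],
    [0, 0, 0],
    [0, 0, 0]
  ]
}}

```text
clock: 10.1
position: [0.574, -0.1736, 0.1438]
ee_rot: [0.0, 0.998, 0.057, 0.0]
contact_force: [-1.1, 0.3, 5.2]
width: 0.035
```

{"name": "send_rows", "arguments": {
  "delta_pos": [
    [0, 0, -0.02],
    [0, 0, -0.04],
    [0, 0, -0.06],
    [0, 0, -0.07],
    [0, 0, -0.07]
  ],
  "angular": [
    [0, 0, 0],
    [0, 0, 0],
    [0, 0, 0],
    [0, 0, 0],
    [0, 0, 0]
  ]
}}

```text
clock: 10.52
position: [0.5733, -0.1731, 0.2475]
ee_rot: [-0.001, 0.998, 0.056, -0.001]
contact_force: [-0.4, -0.3, -0.9]
width: 0.0353
```

{"name": "send_rows", "arguments": {
  "delta_pos": [
    [0, 0, -0.07],
    [0, 0, -0.05],
    [0, 0, -0.02],
    [0, 0, 0],
    [0, 0, 0]
  ],
  "angular": [
    [0, 0, 0],
    [0, 0, 0],
    [0, 0, 0],
    [0, 0, 0],
    [0, 0, 0]
  ]
}}

```text
clock: 10.93
position: [0.5735, -0.1733, 0.3022]
ee_rot: [-0.0, 0.998, 0.056, -0.001]
contact_force: [-0.4, 0.4, -1.0]
width: 0.0351
```

```bash
python3 - <<'E'
from rig import manip
import cv2
from h import *
s=manip.get_state();print(s["position"],yaw(s["ee_rot"]),s["contact_force"],s["width"])
b=manip.get_image("scene");t=manip.get_image("top");cv2.imwrite("pics/s8.png",b);cv2.imwrite("pics/t8.png",t)
E
```

```text
[ 0.57345523 -0.17326298  0.3022414 ] 6.474863372939795 [-0.35543391  0.35353167 -1.00966166] 0.03511939795435213
```

View pics/s8.png

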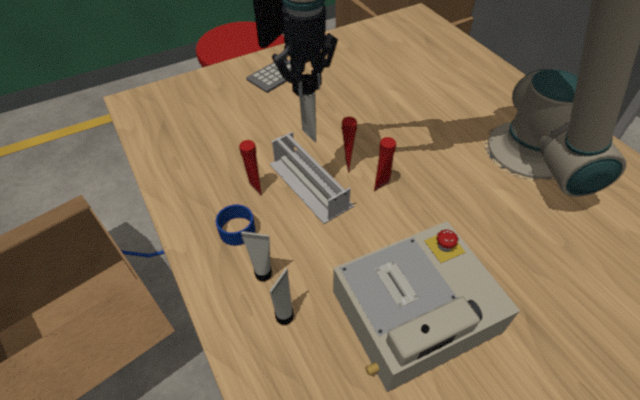

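```bash
python3 - <<'E'
import numpy as np
y=np.radians(6.48)
p=np.array([.5737,-.1734]);D=(np.array([.5943,.2005])-p)
w=np.array([.5,.8,1,1,1,1,1,1,1,.8,.5,.3]);w/=w.sum()
tot=np.zeros(2);A=np.radians(10.8)
for i in range(12):
    d=D*w[i]
    ex=np.array([np.cos(y),np.sin(y)]);ey=np.array([np.sin(y),-np.cos(y)])
    a=round(d@ex/.4,3);b=round(d@ey/.4,3);tot+=.4*(a*ex+b*ey);r=round(A/12/.08,3)
    print([float(a),float(b),0],r,end=', ' if i%4<3 else '\n'); y-=r*.08
print(p+tot,np.degrees(y))
E
```

```text
[0.008, -0.047, 0] 0.196, [0.011, -0.075, 0] 0.196, [0.013, -0.094, 0] 0.196, [0.011, -0.094, 0] 0.196
[0.01, -0.094, 0] 0.196, [0.008, -0.094, 0] 0.196, [0.007, -0.094, 0] 0.196, [0.006, -0.094, 0] 0.196
[0.004, -0.094, 0] 0.196, [0.002, -0.076, 0] 0.196, [0.001, -0.047, 0] 0.196, [-0.0, -0.028, 0] 0.196
[0.5941956  0.20021843] -4.300773873181568
```

{"name": "send_rows", "arguments": {
  "delta_pos": [
    [0.008, -0.047, 0],
    [0.011, -0.075, 0],
    [0.013, -0.094, 0],
    [0.011, -0.094, 0]
  ],
  "angular": [
    [0, 0, 0.196],
    [0, 0, 0.196],
    [0, 0, 0.196],
    [0, 0, 0.196]
  ]
}}

```text
clock: 11.37
position: [0.5796, -0.0475, 0.3009]
ee_rot: [-0.0, 1.0, 0.024, -0.002]
contact_force: [0.7, -0.2, -1.1]
width: 0.0349
```

{"name": "send_rows", "arguments": {
  "delta_pos": [
    [0.01, -0.094, 0],
    [0.008, -0.094, 0],
    [0.007, -0.094, 0],
    [0.006, -0.094, 0]
  ],
  "angular": [
    [0, 0, 0.196],
    [0, 0, 0.196],
    [0, 0, 0.196],
    [0, 0, 0.196]
  ]
}}

```text
clock: 11.7
position: [0.5878, 0.104, 0.3011]
ee_rot: [0.0, 1.0, -0.007, -0.002]
contact_force: [0.6, -0.3, -0.2]
width: 0.0351
```

{"name": "send_rows", "arguments": {
  "delta_pos": [
    [0.004, -0.094, 0],
    [0.002, -0.076, 0],
    [0.001, -0.047, 0],
    [0, -0.028, 0]
  ],
  "angular": [
    [0, 0, 0.196],
    [0, 0, 0.196],
    [0, 0, 0.196],
    [0, 0, 0.196]
  ]
}}

```text
clock: 12.03
position: [0.5934, 0.2031, 0.3007]
ee_rot: [-0.0, 0.999, -0.037, -0.002]
contact_force: [0.9, -0.3, -0.8]
width: 0.0351
```

{"name": "send_rows", "arguments": {
  "delta_pos": [
    [0, 0, 0],
    [0, 0, 0],
    [0, 0, 0],
    [0, 0, 0],
    [0, 0, 0]
  ],
  "angular": [
    [0, 0, 0],
    [0, 0, 0],
    [0, 0, 0],
    [0, 0, 0],
    [0, 0, 0]
  ]
}}

```text
clock: 12.45
position: [0.5944, 0.199, 0.303]
ee_rot: [0.0, 0.999, -0.038, -0.0]
contact_force: [-1.8, 0.6, -0.9]
width: 0.0356
```

{"name": "send_rows", "arguments": {
  "delta_pos": [
    [0, 0, 0],
    [0, 0, 0],
    [0, 0, 0],
    [0, 0, 0],
    [0, 0, 0]
  ],
  "angular": [
    [0, 0, 0],
    [0, 0, 0],
    [0, 0, 0],
    [0, 0, 0],
    [0, 0, 0]
  ]
}}

```text
clock: 12.87
position: [0.5944, 0.2001, 0.3032]
ee_rot: [0.0, 0.999, -0.038, 0.0]
contact_force: [-0.7, -0.4, -0.4]
width: 0.0353
```

```bash
python3 wl.py w9; python3 - <<'E'
from rig import manip
import cv2
from h import *
s=manip.get_state();print(s["position"],yaw(s["ee_rot"]),s["contact_force"],s["width"])
b=manip.get_image("scene");t=manip.get_image("top");cv2.imwrite("pics/s9.png",b);cv2.imwrite("pics/t9.png",t)
C=manip.calibration("scene")
p=s["position"]
for k in (0,.05,.137): print(proj(C,[p[0],p[1],p[2]-k]))
f=lambda b,x0,y0:cv2.resize(b[y0:y0+200,x0:x0+133],(400,600),interpolation=cv2.INTER_CUBIC)
w=cv2.imread("pics/w9.png")
cv2.imwrite("pics/m9.png",f(b,330,120))
E
```

```text
[0.59438337 0.20008808 0.30318405] -4.313040426812561 [0.59438821 0.20014759 0.30315328] 12.9167
[0.59438821 0.20014759 0.30315328] -4.308619774890433 [-0.01184679  0.15328867 -1.69270444] 0.035335645031195996
[411.47482378 218.27150379]
[406.73151331 237.51420634]
[399.60721179 266.41613375]
```

View pics/w9.png

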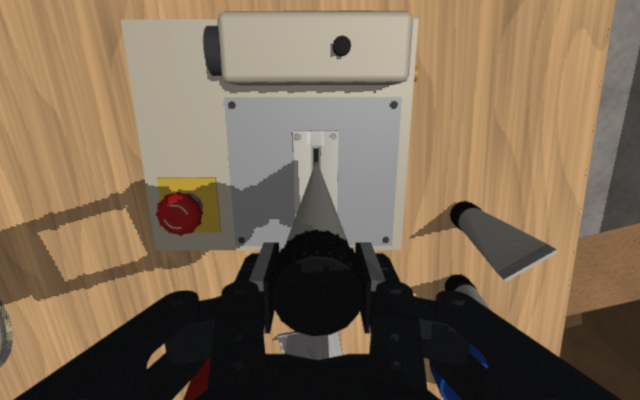

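View pics/m9.png

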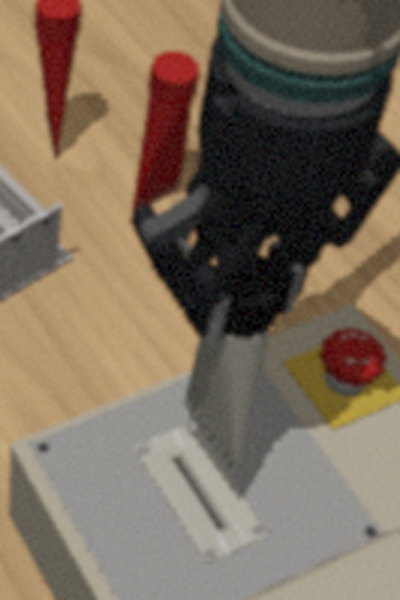

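View pics/t9.png

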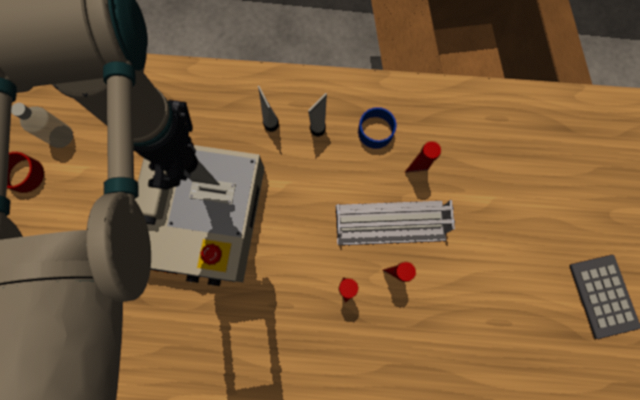

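```bash
python3 - <<'E'
import cv2
w=cv2.imread("pics/w9.png");cv2.imwrite("pics/c9.png",cv2.resize(w[110:210,260:370],None,fx=6,fy=6,interpolation=cv2.INTER_CUBIC)[:600])
s=cv2.imread("pics/s9.png");cv2.imwrite("pics/d9.png",cv2.resize(s[220:310,370:450],None,fx=6,fy=6,interpolation=cv2.INTER_CUBIC))
E
```

```text
(no output)
```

View pics/c9.png

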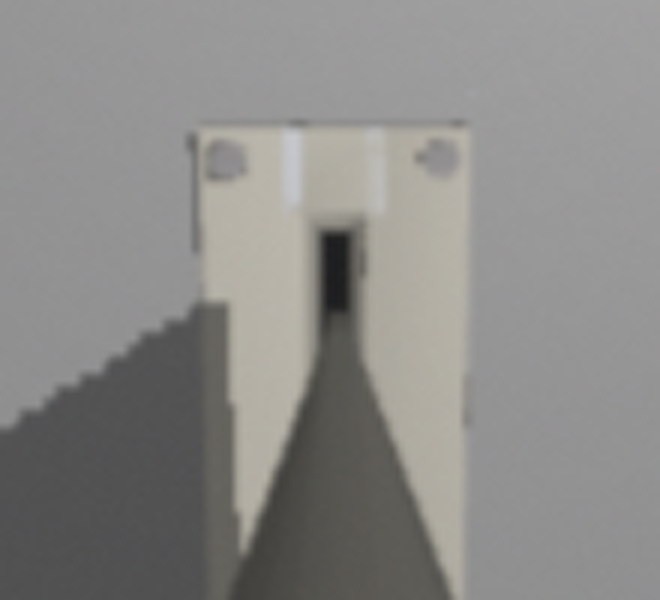

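View pics/d9.png

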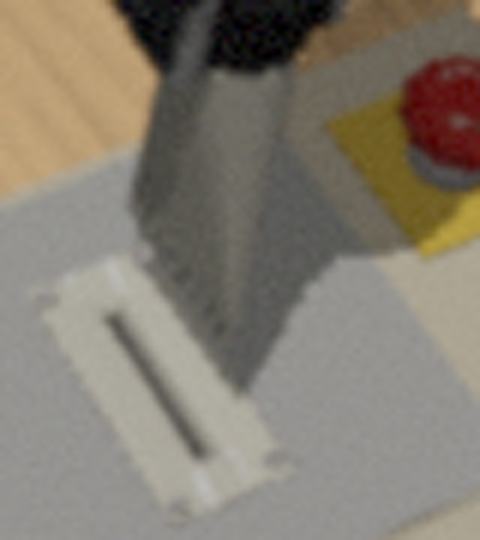

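```bash
python3 - <<'E'
from rig import manip
from h import *
C=manip.calibration("scene")
for (a,b,z) in (((133,210),(240,391),.1653),((107,318),(205,458),.104)):
    p=[onz(C,370+(x-2.5)/6,220+(y-2.5)/6,z) for x,y in(a,b)]
    d=p[1]-p[0];print(np.round(p,4),np.mean(p,0),np.degrees(np.arctan2(d[1],d[0])),np.linalg.norm(d))
E
```

```text
[[0.5919 0.173  0.1653]
 [0.6003 0.2374 0.1653]] [0.59610148 0.20520677 0.1653    ] 82.52374537804279 0.06494277759696439
[[0.593  0.1728 0.104 ]
 [0.5949 0.2274 0.104 ]] [0.59390351 0.20009269 0.104     ] 88.0118715481427 0.054652191739381024
```

```bash
python3 - <<'E'
from rig import manip
from h import *
C=manip.calibration("scene")
im=cv2.imread("pics/s9.png");a=np.radians(85.7);u=np.array([np.cos(a),np.sin(a),0])
big=cv2.resize(im[220:310,370:450],None,fx=6,fy=6,interpolation=cv2.INTER_CUBIC)
g=cv2.convertScaleAbs(big,alpha=1.8,beta=-60)
for z in(.1653,.1773):
  for s in(-1,1):
    q=proj(C,np.array([.5944,.2001,z])+s*.0265*u);q=(q-[370,220])*6+2.5;print(q)
    cv2.circle(g,tuple(int(v) for v in q),3,(0,0,255),-1)
cv2.imwrite("pics/d9b.png",g)
E
```

```text
[132.79632185 212.40788501]
[228.35469082 355.30057753]
[137.57133124 189.94002535]
[234.50610396 333.68244205]
```

View pics/d9b.png

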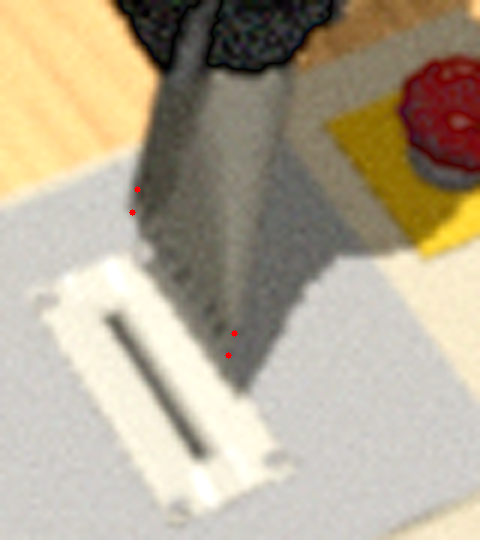

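{"name": "send_rows", "arguments": {
  "delta_pos": [
    [0, 0, 0.03],
    [0, 0, 0.04],
    [0, 0, 0.035],
    [0, 0, 0.01],
    [0, 0, 0]
  ],
  "angular": [
    [0, 0, 0],
    [0, 0, 0],
    [0, 0, 0],
    [0, 0, 0],
    [0, 0, 0]
  ]
}}

```text
clock: 13.43
position: [0.5937, 0.2001, 0.2557]
ee_rot: [0.0, 0.999, -0.038, -0.001]
contact_force: [-0.3, -0.3, -0.2]
width: 0.0349
```

{"name": "send_rows", "arguments": {
  "delta_pos": [
    [0, 0, 0],
    [0, 0, 0],
    [0, 0, 0],
    [0, 0, 0],
    [0, 0, 0]
  ],
  "angular": [
    [0, 0, 0],
    [0, 0, 0],
    [0, 0, 0],
    [0, 0, 0],
    [0, 0, 0]
  ]
}}

```text
clock: 13.85
position: [0.5946, 0.2002, 0.2578]
ee_rot: [-0.0, 0.999, -0.038, 0.001]
contact_force: [0.8, 0.7, -0.1]
width: 0.0352
```

```bash
python3 wl.py w10; python3 - <<'E'
from rig import manip
from h import *
s=manip.get_state();print(s["position"],yaw(s["ee_rot"]),s["contact_force"],s["width"])
im=manip.get_image("scene");cv2.imwrite("pics/s10.png",im)
C=manip.calibration("scene");a=np.radians(85.7);u=np.array([np.cos(a),np.sin(a),0])
big=cv2.resize(im[220:310,370:450],None,fx=6,fy=6,interpolation=cv2.INTER_CUBIC)
g=cv2.convertScaleAbs(big,alpha=1.8,beta=-60)
P=s["position"]
for z in(P[2]-.1378,):
  for k in(-1,1):
    q=proj(C,np.array([P[0],P[1],z])+k*.0265*u);q=(q-[370,220])*6+2.5
    cv2.circle(g,tuple(int(v) for v in q),2,(0,0,255),-1)
w=cv2.imread("pics/w10.png")
cv2.imwrite("pics/d10.png",np.hstack([g,cv2.resize(w[125:215,290:343],(318,540),interpolation=cv2.INTER_CUBIC)]))
E
```

```text
[0.59464121 0.20023667 0.25776381] -4.305611925839464 [0.59456249 0.20020653 0.25759645] 13.9
[0.59456249 0.20020653 0.25759645] -4.306979953495745 [-0.27788393  0.5977109  -1.23787419] 0.03507847154035165
```

View pics/d10.png

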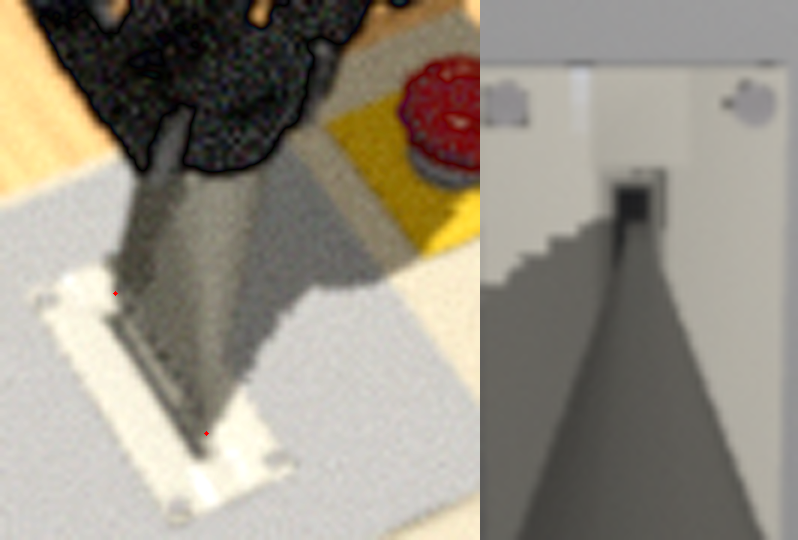

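{"name": "send_rows", "arguments": {
  "delta_pos": [
    [0, 0, 0.01],
    [0, 0, 0.01],
    [0, 0, 0.01],
    [0, 0, 0.005],
    [0, 0, 0]
  ],
  "angular": [
    [0, 0, 0],
    [0, 0, 0],
    [0, 0, 0],
    [0, 0, 0],
    [0, 0, 0]
  ]
}}

```text
clock: 14.37
position: [0.594, 0.2002, 0.2422]
ee_rot: [0.0, 0.999, -0.038, -0.001]
contact_force: [0.3, 0.9, -1.1]
width: 0.0352
```

{"name": "send_rows", "arguments": {
  "delta_pos": [
    [0, 0, 0.005],
    [0, 0, 0],
    [0, 0, 0]
  ],
  "angular": [
    [0, 0, 0],
    [0, 0, 0],
    [0, 0, 0]
  ]
}}

```text
clock: 14.62
position: [0.5944, 0.2003, 0.241]
ee_rot: [-0.0, 0.999, -0.038, -0.0]
contact_force: [-0.0, -0.3, -0.4]
width: 0.0349
```

{"name": "send_rows", "arguments": {
  "delta_pos": [
    [0, 0, 0.005],
    [0, 0, 0],
    [0, 0, 0.005],
    [0, 0, 0],
    [0, 0, 0]
  ],
  "angular": [
    [0, 0, 0],
    [0, 0, 0],
    [0, 0, 0],
    [0, 0, 0],
    [0, 0, 0]
  ]
}}

```text
clock: 15.03
position: [0.5943, 0.2002, 0.2369]
ee_rot: [0.0, 0.999, -0.038, -0.0]
contact_force: [0.5, -0.1, -0.4]
width: 0.0351
```

{"name": "send_rows", "arguments": {
  "delta_pos": [
    [0, 0, 0.005],
    [0, 0, 0.005],
    [0, 0, 0.005],
    [0, 0, 0.003],
    [0, 0, 0]
  ],
  "angular": [
    [0, 0, 0],
    [0, 0, 0],
    [0, 0, 0],
    [0, 0, 0],
    [0, 0, 0]
  ]
}}

```text
clock: 15.45
position: [0.5943, 0.2002, 0.2295]
ee_rot: [0.0, 0.999, -0.038, -0.0]
contact_force: [0.6, 0.8, -0.9]
width: 0.0353
```

{"name": "send_rows", "arguments": {
  "delta_pos": [
    [0, 0, 0],
    [0, 0, 0],
    [0, 0, 0],
    [0, 0, 0],
    [0, 0, 0]
  ],
  "angular": [
    [0, 0, 0],
    [0, 0, 0],
    [0, 0, 0],
    [0, 0, 0],
    [0, 0, 0]
  ]
}}

```text
clock: 15.87
position: [0.5944, 0.2002, 0.23]
ee_rot: [0.0, 0.999, -0.038, 0.0]
contact_force: [-0.6, 0.1, -1.4]
width: 0.0353
```

```bash
python3 wl.py w11; python3 - <<'E'
from rig import manip
from h import *
s=manip.get_state();print(s["position"],yaw(s["ee_rot"]),s["contact_force"],s["moment"],s["width"])
im=manip.get_image("scene");cv2.imwrite("pics/s11.png",im)
C=manip.calibration("scene")
big=cv2.resize(im[220:310,370:460],None,fx=6,fy=6,interpolation=cv2.INTER_CUBIC)
g=cv2.convertScaleAbs(big,alpha=1.8,beta=-60)
w=cv2.imread("pics/w11.png")
cv2.imwrite("pics/d11.png",np.hstack([g,cv2.resize(w[125:215,300:343],(258,540),interpolation=cv2.INTER_CUBIC)]))
E
```

```text
[0.594368   0.200193   0.22995173] -4.306194727759951 [0.59437222 0.20016467 0.22996917] 15.9167
[0.59437222 0.20016467 0.22996917] -4.305423165468317 [-0.71610895 -0.01268245 -0.43938268] [ 0.14177339  0.02060626 -0.02923914] 0.03508989501998179
```

View pics/d11.png

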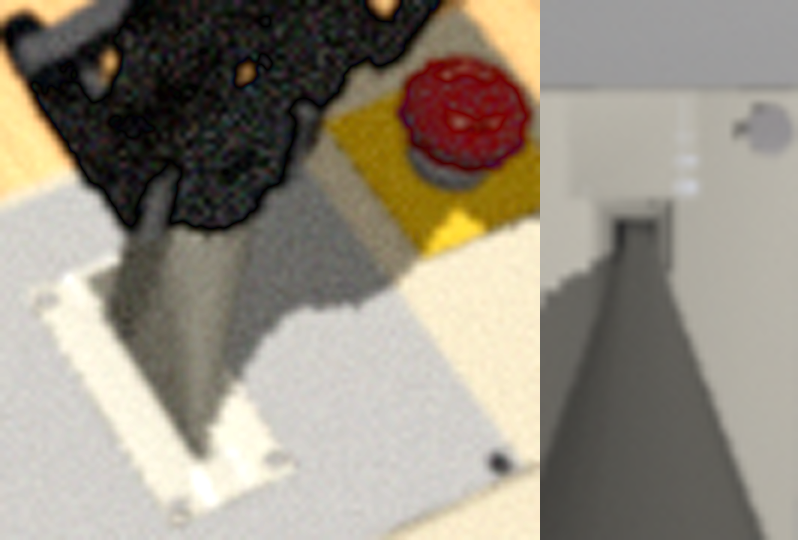

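View pics/s11.png

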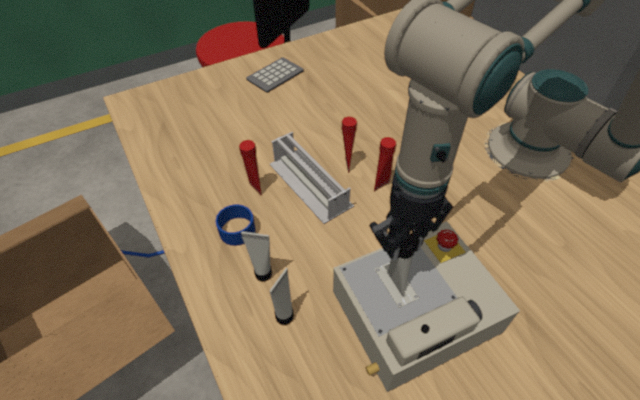

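{"name": "send_rows", "arguments": {
  "delta_pos": [
    [0, 0, 0.004],
    [0, 0, 0],
    [0, 0, 0],
    [0, 0, 0],
    [0, 0, 0]
  ],
  "angular": [
    [0, 0, 0],
    [0, 0, 0],
    [0, 0, 0],
    [0, 0, 0],
    [0, 0, 0]
  ]
}}

```text
clock: 16.38
position: [0.5944, 0.2002, 0.2282]
ee_rot: [0.0, 0.999, -0.038, -0.0]
contact_force: [0.0, 1.5, -0.6]
width: 0.0351
```

```bash
python3 wl.py w12; python3 - <<'E'
from rig import manip
from h import *
s=manip.get_state();print(s["position"],yaw(s["ee_rot"]),s["contact_force"],s["width"],np.abs(s["qd"]).max())
a=cv2.imread("pics/w9.png");b=cv2.imread("pics/w12.png")
ga=cv2.cvtColor(a,6)[200:340,270:365].astype(np.float32);gb=cv2.cvtColor(b,6)[200:340,270:365].astype(np.float32)
print(cv2.phaseCorrelate(ga,gb))
im=manip.get_image("scene");s0=cv2.imread("pics/scene0.png")
for n,(x0,y0,x1,y1) in dict(a=(235,225,275,285),b=(265,265,300,330),core=(210,200,260,250),estop=(430,222,466,258)).items():
    print(n,cv2.phaseCorrelate(cv2.cvtColor(s0,6)[y0:y1,x0:x1].astype(np.float32),cv2.cvtColor(im,6)[y0:y1,x0:x1].astype(np.float32)))
E
```

```text
[0.59435996 0.20017332 0.22822274] -4.308087068485467 [0.59435656 0.20018382 0.22821391] 16.4333
[0.59435656 0.20018382 0.22821391] -4.307827913802143 [-0.09583315 -0.10539489 -0.32155625] 0.03471085434764284 0.0018367749732533531
((0.06572266874871247, 0.0610078021898488), 0.896514017548826)
a ((0.05818838872400178, 0.12446830927051877), 1.0170949916044871)
b ((-0.06313551666664452, -0.08046474674248572), 1.0082159182171764)
core ((-0.04194322051899846, -0.009408962237646534), 0.9821451679229737)
estop ((0.371054990491853, -0.4286266693824494), 0.38830840477236994)
```

```bash
python3 - <<'E'
from h import *
for f in("scene0","s3","s5","s11"):
    im=cv2.imread(f"pics/{f}.png");h=cv2.cvtColor(im,cv2.COLOR_BGR2HSV);r=((h[...,0]<8)|(h[...,0]>172))&(h[...,1]>150)&(h[...,2]>45)
    r[:222]=0;r[258:]=0;r[:,:430]=0;r[:,466:]=0
    ys,xs=np.nonzero(r);print(f,xs.mean(),ys.mean(),ys.min(),ys.max(),len(xs))
E
```

```text
scene0 446.74074074074076 239.2962962962963 230 247 243
s3 446.3981900452489 241.67420814479638 233 249 221
s5 446.48 239.084 230 248 250
s11 446.816 238.856 230 247 250
```

E-stop is back at its initial height (head row about 239, against 241.7 when latched). All other checks agree, so I'm handing in.

```bash
python3 -c "
from rig import manip
print(manip.sign_off())"
```

```text
the job is handed in; nothing more can be done
None
```

The job is handed in at about 16.5 s of the 72 s allowed. `sign_off` reports no verdict, so what follows rests on my own checks.

- **Emergency stop:** I pushed the head in with closed fingers until it bottomed at about 19 N. I then gripped it, turned it 0.76 rad clockwise while rising about 7 mm, and let it go. In the scene camera the head is back at its starting height: image row 239, as at the start, against about 242 when latched.
- **Tube:** I took the tube by its cap, lifted it 160 mm out of the rack, turned it 10.8° into line with the slot, and lowered it. Contact forces stayed at noise level (about 1 N or less) all the way down.
- **Final position:** The tail edge is about 16.5 mm below the rim. I worked this out from the TCP height and the gripped length; the camera didn't measure it directly. The wrist image showed no slip in the grip.
- **Final hold:** The tool is within about 1 mm of the measured slot centre and lined up with it to well under 1°. The tool is still, and the fingers are gripping at a 35 mm opening with the 45 N or 30 N settings holding throughout (30 N at the end).
- **Bystanders:** `tube_a`, `tube_b` and `tape_core` shifted by 0.15 px or less in the scene image, so they have not moved.

**Checks that failed or disagreed:**
- An early reading of the tail corners gave a 65 mm width instead of 53 mm, because a shadow was mistaken for a corner. I dropped it and rechecked closer to the slot.
- The image-correlation check on the e-stop was unreliable because of the gripper's shadow. I used the red-mask check above instead.

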